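# Seat the fan's propeller on its splined driver

## Task

The desk fan has been cleaned and is tilted to face straight up with its front guard off; its propeller has been slipped over the shaft but its hub is riding on top of the driver's splines. Turn the propeller until the splines line up, then push it down the shaft until it is fully home, without forcing it. Leave the other things on the desk where they are.

Things in the scene. Friction and masses are not known exactly. Their poses are not given: they have to be found in the camera images.
- fan: White desk fan, fixed, its head facing straight up. Origin on the desk under the shaft's axis; z up; -x is the side with the dial. Two yoke arms at +y and -y, out to radius 134 mm, 133 mm high. In the head the motor is held by four flat arms, 13 mm wide, at 45, 135, 225 and 315 degrees from x; their tops, 108 mm above the desk, are the floor of the space in which the propeller turns.
- duct_rim (a point): Centre of the top rim of the shallow round duct below the propeller, on the shaft's axis, 128 mm above the desk; axes as the fan's. Duct: inner radius 104 mm, lip out to 117 mm. Four guard clips on its outside, in line with the four motor arms, out to radius 129 mm.
- drive_center (a point): Foot of the steel driver on the motor, on the shaft's axis, 112 mm above the desk; its x and y axes point along motor arms. Driver and shaft do not turn. Its four spline teeth, 12 mm high, lie hidden under the hub. The splines line up with the hub's when blades and motor arms line up, within about 8 degrees. The shaft, 8 mm thick, ends 168 mm above the desk.
- propeller: Grey plastic four-bladed propeller, 160 g, 188 mm across, free to turn without end about the shaft. Origin on the axis under its hub; z up; x and y run along the middles of blades. Its splines line up wherever the blades' middles lie over the motor arms (in line with the clips): four positions, a quarter turn apart. Starts 22 to 68 degrees past one; off them the hub stops on the teeth.
- blade_mid (a point): Middle of one blade, 60 mm from the axis and 22 mm above the hub's underside; axes as the propeller's. Blades straight, radius 28 to 94 mm, pitched, the counter-clockwise edge (seen from above) being the higher; seen from above 38 mm wide at the root, 51 mm at radius 60, 55 mm near the tip; they reach from 9 to 35 mm above the hub's underside. Turning takes under 1 N; it stays where it is left.
- hub_top (a point): Centre of the hub's flat top, 38 mm above the hub's underside, 154 mm above the desk when home; axes as the propeller's. Hub 56 mm across, a little higher than the blades. Pressing anywhere on its top or on the blades' roots serves: off-centre pressing does not jam. The shaft's end stands up to 2 mm above it at the start, 14 mm when home.
- hub_height (a joint): Height of the hub above fully home, in m: 0 = fully home (underside 116 mm above the desk), 0.012 = riding on the splines' ends, up to 0.015 at the start. It is a push fit: about 4 N to slide it, and it does not fall by itself.
- bottle_center (a point): Full amber glass bottle, 59 mm across, 226 mm high; point on its axis 110 mm up. To be left alone.
- shaker_center (a point): Glass salt shaker with a steel cap, 46 mm across, 82 mm high; point on its axis 40 mm up. To be left alone.
- spinner_center (a point): Black plastic retaining knob of the fan, 38 mm across, 24 mm high; point on its axis 12 mm up. To be left alone.

How it is judged:
At the end, for the whole second after the job is handed in: The propeller's hub is within 2 mm of fully home on the shaft, its blades within 12 degrees of the motor arms (splines in mesh), and it is at rest (value of joint hub_height below 0.002 m and (angle between the x axis of propeller and the x axis of drive_center, either way round below 0.21 rad or angle between the x axis of propeller and the y axis of drive_center, either way round below 0.21 rad) and angular speed of propeller below 0.1 rad/s); the robot touches nothing.
It fails at once if the propeller is forced (pressed or shoved with more than 60 N) (contact force between propeller and the arm above 60 N).
It fails at once if the bottle is moved more than 30 mm (distance of bottle_center from where it was at the start of the episode above 0.03 m).
It fails at once if the salt shaker is moved more than 30 mm (distance of shaker_center from where it was at the start of the episode above 0.03 m).
It fails at once if the retaining knob is moved more than 30 mm (distance of spinner_center from where it was at the start of the episode above 0.03 m).
It also fails if it takes over 43 s, if anything falls off the work surface, if the arm or the gripper's body presses on something with over 40 N, if the wrist force passes 120 N, or if a joint passes its speed limit or range.

## Robot

A 6-joint arm with a two-finger parallel gripper is mounted at the origin on the work surface. World frame = base frame: x ahead of the robot, y to its left, z up, the work surface at z = 0. Lengths are in m, angles in rad, forces in N, time in s.
With the tool pointing down it reaches from about 0.3 to 0.775 m from the base axis. Payload 14.6 kg.
Tool frame: the origin (TCP) lies between the finger pads; the fingertips stand 11 mm ahead of it and the grasp point (between the pads) lies 8 mm behind it; z points along the fingers, y is the direction in which the jaws open and shut (so a half turn about z gives the same grasp; the last joint's range is limited). The gripper opens to 94 mm and grips with 3 to 60 N. Pads are 16 mm wide; open, the fingers measure 119 mm over their backs; the gripper's body (75 mm by 177 mm) begins 78 mm behind the grasp point.
Start: joints at [1.214, 0.3, 1.521, -0, 1.321, -0.067], TCP at [0.157, 0.527, 0.179] pointing down, gripper open.
Joint ranges: [-3.03, 3.03], [-0.79, 2.21], [0.23, 2.52], [-1.04, 4.18], [0, 3.07], [-2.55, 2.55]. Speed limits (rad/s): [2.22, 2.22, 2.57, 3.14, 3.14, 3.14].

## Interface

Orientations are given as a rotation vector (axis times angle).
In Python, from cell import r gives the robot as it stands.
- The arm moves only by the shell command python3 -m pendant 'ROWS'. ROWS is a JSON object of lists of equal length, an entry for each row: "delta_rot": the turn, a rotation vector about the tool's x, y, z in degrees, a list of three; "delta_pos": the shift along the tool's x, y, z in units of 40 mm (1.0 is 40 mm), a list of three; "grip": the opening, from -1 (shut) to 1 (fully open). In form: {"delta_rot": [[wx, wy, wz], ...], "delta_pos": [[dx, dy, dz], ...], "grip": [grip, ...]}. A call has exactly 8 rows; each row is the pose to reach, as a shift and turn from the pose commanded when the call began, along the tool's axes at that moment; what a row does not reach only later rows make up. A row lasts 1/10 s, in which the tool goes at most 50 mm and 8.59 degrees, less where a joint would pass 70% of its speed; a pose out of reach is approached as far as the arm can. A call with a gripper value outside its range is refused whole. The fingers move at their own pace and stop on an object; the grip force is fixed at half the most. Time passes only in rows, so rows that repeat a pose let the fingers close, or fill a call up. It gives the time, the measured TCP pose, the force and the opening at its end, in the units of the state.
- r.sense(): the state, without advancing time (a new reading comes with each control period).
- r.capture(name): name is "scene" or "side" or "wrist"; returns the picture (400x640x3 uint8, red, green, blue); there is no depth.
- r.get_calibration(name): a dict with "mtx" (3x3 intrinsics, pixels), "D" ([k1, k2, p1, p2, k3] as OpenCV has them; the pictures are not rectified), "extrinsics" (4x4, takes a point from camera to world coordinates). Camera axes: x right, y down, z forward; pixel columns grow to the right and rows downward; lengths in m; the calibration is good to about 2 mm. A picture is of the moment at which its call begins: read the wrist's pose just before it. get_calibration takes no time and is no camera call; for the wrist camera it gives the pose at the moment of the call.
- r.hand_in(): hands the job in, once; it reports no verdict.
The state is a dict: "t": time; "joint_pos": joint angles; "qd": joint speeds; "tau": joint torques, N m; "position": TCP position; "orientation": TCP orientation; "ft_force": force on the tool from outside, world axes, zero at the start; "moment": the same for the moment, N m; "finger_gap": opening from 0.0 (shut) to 1.0 (fully open).
Only numpy, scipy, OpenCV 4.12 (cv2) and the standard library are available. Lean on these libraries where they do the work, as an engineer would, in place of code of your own. Each camera call takes 0.05 s, during which the arm holds its last target.

## Working session

There is one attempt and no reset: what is moved stays moved. The work goes in short steps, Python scripts to look and compute and a shell command to move; the robot and the scene stay as the last step left them, time stands still between calls to the robot, and variables do not carry over. Pictures are saved under pics/ and viewed, and the job is handed in when it is done.

```bash
mkdir -p pics; ls
python3 - <<'E'
from cell import r
import cv2,numpy as np
np.set_printoptions(precision=4,suppress=True)
print(r.sense())
for n in ["scene","side","wrist"]:
    c=r.get_calibration(n); print(n,c)
    im=r.capture(n); cv2.imwrite(f"pics/{n}0.png",im[:,:,::-1])
E
```

```text
pics
{'t': 0.0, 'joint_pos': array([ 1.2144,  0.3005,  1.5216, -0.    ,  1.3207, -0.0666]), 'qd': array([ 0.0004,  0.001 ,  0.0004,  0.0015, -0.0012,  0.0001]), 'tau': array([ -0.0018, -53.1808, -35.2733,   0.0707,   0.0245,  -0.0001]), 'position': array([0.1571, 0.5268, 0.1783]), 'orientation': array([-0.4536, -3.1084,  0.0019]), 'ft_force': array([ 0.3055, -0.5514,  0.6669]), 'moment': array([-0.0092,  0.0185,  0.0447]), 'finger_gap': 0.9965291693577872}
scene {'mtx': array([[487.8321,   0.    , 317.4365],
       [  0.    , 487.8321, 198.2952],
       [  0.    ,   0.    ,   1.    ]]), 'D': array([-0.0655,  0.    ,  0.    ,  0.    ,  0.    ]), 'extrinsics': array([[-0.0163,  0.6886, -0.725 ,  1.4214],
       [ 0.9997,  0.0253,  0.0016,  0.0113],
       [ 0.0194, -0.7247, -0.6888,  1.002 ],
       [ 0.    ,  0.    ,  0.    ,  1.    ]])}
side {'mtx': array([[427.4263,   0.    , 317.906 ],
       [  0.    , 427.4263, 195.7342],
       [  0.    ,   0.    ,   1.    ]]), 'D': array([-0.087,  0.   ,  0.   ,  0.   ,  0.   ]), 'extrinsics': array([[-0.9792, -0.1355,  0.1511,  0.3714],
       [-0.2029,  0.6526, -0.73  ,  0.7014],
       [ 0.0003, -0.7455, -0.6665,  0.7467],
       [ 0.    ,  0.    ,  0.    ,  1.    ]])}
wrist {'mtx': array([[355.4345,   0.    , 319.0123],
       [  0.    , 355.4345, 202.7707],
       [  0.    ,   0.    ,   1.    ]]), 'D': array([0.013, 0.   , 0.   , 0.   , 0.   ]), 'extrinsics': array([[ 0.2855,  0.9266,  0.2446,  0.0871],
       [ 0.9584, -0.2757, -0.0742,  0.5477],
       [-0.0013,  0.2556, -0.9668,  0.384 ],
       [ 0.    ,  0.    ,  0.    ,  1.    ]])}
```

View pics/scene0.png

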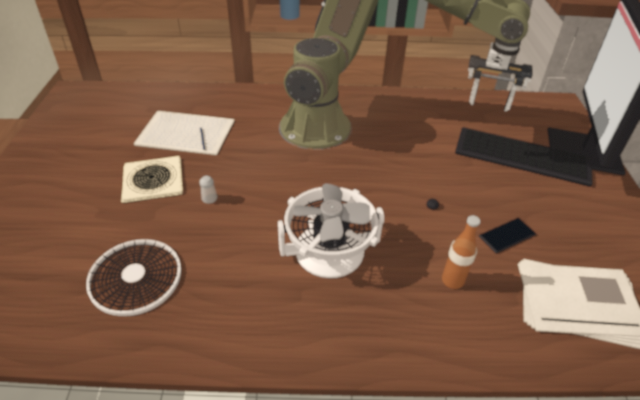

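View pics/side0.png

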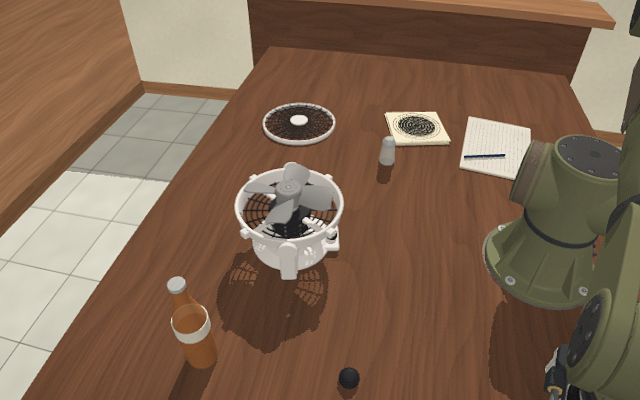

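View pics/wrist0.png

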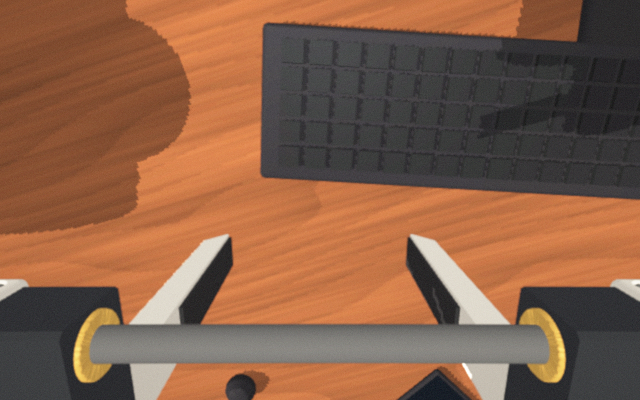

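The scene view shows the fan's hub near (331,208), the knob at (432,204), the bottle at (462,255) and the shaker at (208,190). In the side view the hub is at about (288,187). Next I'll crop and enlarge both.

```bash
cat > h.py <<'E'
import cv2,numpy as np
np.set_printoptions(precision=4,suppress=True)
def ray(c,uv):
    p=cv2.undistortPoints(np.array([[uv]],float),c["mtx"],c["D"])[0,0]
    T=c["extrinsics"]; d=T[:3,:3]@np.array([p[0],p[1],1.]); return T[:3,3],d
def onz(c,uv,z):
    o,d=ray(c,uv); return o+d*(z-o[2])/d[2]
def proj(c,P):
    T=np.linalg.inv(c["extrinsics"]); P=np.atleast_2d(P)
    return cv2.projectPoints(P@T[:3,:3].T+T[:3,3],np.zeros(3),np.zeros(3),c["mtx"],c["D"])[0][:,0]
E
python3 - <<'E'
from cell import r
from h import *
cs,cd=r.get_calibration("scene"),r.get_calibration("side")
print(onz(cs,(331,208),.168),onz(cd,(288,187),.168))
print("knob",onz(cs,(432,204),.012),onz(cd,(348,378),.012),"bottle",onz(cs,(455,282),0.0),onz(cd,(202,362),0.),"shaker",onz(cs,(208,200),.0),onz(cd,(387,162),0))
for n,(x,y,w,h) in dict(scene=(270,170,130,110),side=(225,150,130,135)).items():
    im=cv2.imread(f"pics/{n}0.png")[y:y+h,x:x+w]
    cv2.imwrite(f"pics/{n}0c.png",cv2.resize(im,None,fx=4.4 if n=='side' else 5,fy=4.4 if n=='side' else 5,interpolation=cv2.INTER_CUBIC))
E
```

```text
[0.5767 0.0467 0.168 ] [0.569  0.0534 0.168 ]
knob [0.3914 0.3507 0.012 ] [0.3879 0.3588 0.012 ] bottle [0.6647 0.3706 0.    ] [0.6571 0.3797 0.    ] shaker [ 0.386  -0.3104  0.    ] [ 0.3752 -0.3     0.    ]
```

View pics/scene0c.png

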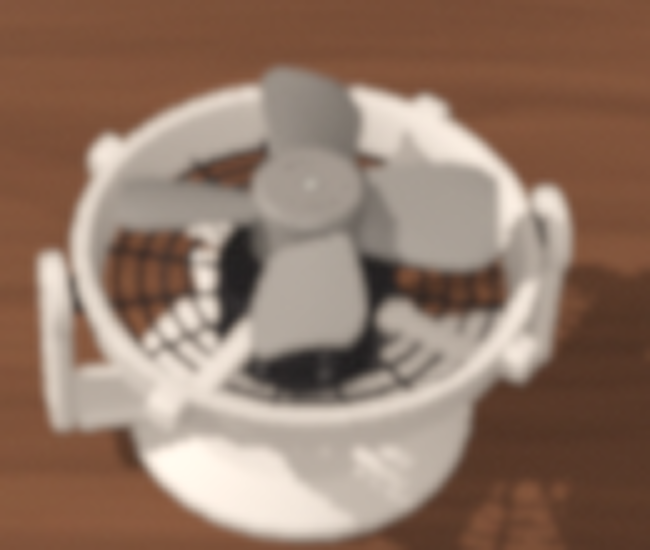

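View pics/side0c.png

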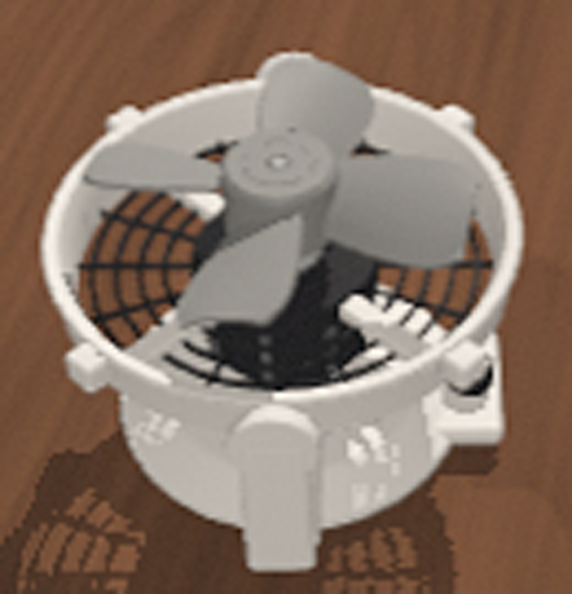

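The enlarged crops show the shaft end at (308,182) in the scene crop and (280,162) in the side crop. All four clips are visible in both. Next I'll cast rays to get the axis and the clip angles.

Run:
```python
from cell import r
from h import *
cs,cd=r.get_calibration("scene"),r.get_calibration("side")
S=lambda x,y:(270+(x+.5)/5-.5,170+(y+.5)/5-.5); D=lambda x,y:(225+(x+.5)/4.4-.5,150+(y+.5)/4.4-.5)
print("shaft end",onz(cs,S(309,183),.168),onz(cd,D(280,162),.168))
for c,f,cl,bl in((cs,S,[(107,155),(432,108),(522,358),(168,402)],[]),(cd,D,[(123,117),(457,120),(87,366),(464,362)],[])):
    P=np.array([onz(c,f(*p),.122) for p in cl]); m=P.mean(0)
    print("centre",m); 
    for p in P: print(p, np.hypot(*(p-m)[:2]), np.degrees(np.arctan2(*(p-m)[1::-1])))
# blade tips mid (scene), z~.150
for c,f,bl,h in((cs,S,[(310,78),(112,203),(310,358),(497,215)],S(308,185)),(cd,D,[(315,70),(90,165),(470,225),(235,315)],D(280,162))):
    m=onz(c,h,.168)
    for b in bl:
        p=onz(c,f(*b),.150); print("blade",np.hypot(*(p-m)[:2]), np.degrees(np.arctan2(*(p-m)[1::-1])))
```

```text
shaft end [0.5704 0.0477 0.168 ] [0.569  0.0516 0.168 ]
centre [0.5709 0.0487 0.122 ]
[ 0.5064 -0.0554  0.122 ] 0.12242759323638366 -121.79124428164131
[0.4639 0.1157 0.122 ] 0.12620751369451977 147.96133713929285
[0.6401 0.1519 0.122 ] 0.12421140849241713 56.161235589311225
[ 0.6732 -0.0174  0.122 ] 0.12178924332147643 -32.84958572915678
centre [0.5698 0.0511 0.122 ]
[ 0.675  -0.0186  0.122 ] 0.12619410836804792 -33.53602090227528
[ 0.5024 -0.0518  0.122 ] 0.12299151370004818 -123.23408727878332
[0.6347 0.1562 0.122 ] 0.1235369730623712 58.29431747392677
[0.4671 0.1186 0.122 ] 0.12289742109274567 146.68968832995765
blade 0.09815253591862015 178.7443633870742
blade 0.09613890936566749 -91.28188343341822
blade 0.09638033797364425 0.742234125055372
blade 0.09408564595889146 90.33729237956362
blade 0.09504513972087765 -85.78001904153437
blade 0.09655883581783795 0.47360776342520744
blade 0.09302423563096641 176.459694672296
blade 0.08568906558570315 90.52865677676027
```

The axis is at about (0.570, 0.050), and the two views agree to about 3 mm. The clips sit at about 57° mod 90 and the blades at about 0°, so the shortest turn is roughly 33° clockwise. I plan to straddle the hub with open fingers in two opposite gaps between blades and turn there. First I'll work out the move to a pose above the fan.

```bash
cat >> h.py <<'E'
from scipy.spatial.transform import Rotation as Ro
def plan(s,pos,ydeg=None):
    """delta_pos (units) and delta_rot (deg) to reach TCP pos, tool straight down with jaw axis y at ydeg (either way round)"""
    R=Ro.from_rotvec(s["orientation"]); M=R.as_matrix()
    print("pos",s["position"],"yaw of tool y",np.degrees(np.arctan2(M[1,1],M[0,1])),"z",M[:,2],"q",s["joint_pos"],"F",s["ft_force"],"t",s["t"])
    print("dpos",M.T@(np.array(pos)-s["position"])/.04)
    if ydeg is not None:
        for a in (ydeg,ydeg+180):
            a=np.radians(a); y=np.array([np.cos(a),np.sin(a),0]); z=np.array([0,0,-1.]); T=np.column_stack([np.cross(y,z),y,z])
            print(np.degrees(a)," drot",np.degrees((R.inv()*Ro.from_matrix(T)).as_rotvec()))
E
python3 - <<'E'
from cell import r
from h import *
plan(r.sense(),(.570,.050,.29),45); plan(r.sense(),(.570,.050,.29),-45)
E
```

```text
pos [0.1571 0.5269 0.1784] yaw of tool y 73.39428667513837 z [-0.0003 -0.0008 -1.    ] q [ 1.2144  0.3003  1.5214  0.      1.3207 -0.0666] F [-0.1199 -0.1012 -0.8119] t 0.15
dpos [-13.2985  -8.4768  -2.7832]
45.0  drot [-0.0473  0.008  28.3943]
225.0  drot [  -0.0108   -0.0639 -151.6057]
pos [0.1571 0.5269 0.1784] yaw of tool y 73.39428667513837 z [-0.0003 -0.0008 -1.    ] q [ 1.2144  0.3003  1.5214  0.      1.3207 -0.0666] F [-0.1199 -0.1012 -0.8119] t 0.15
dpos [-13.2985  -8.4768  -2.7832]
-45.0  drot [ -0.0331   0.0466 118.3943]
135.0  drot [ -0.0406  -0.0289 -61.6057]
```

```bash
python3 -m pendant '{"delta_pos":[[0,0,-1.2],[0,0,-2.4],[-1.2,-0.8,-2.8],[-2.4,-1.6,-2.8],[-3.6,-2.3,-2.8],[-4.8,-3.1,-2.8],[-6,-3.9,-2.8],[-7,-4.5,-2.8]],"delta_rot":[[0,0,0],[0,0,0],[0,0,5],[0,0,10],[0,0,15],[0,0,20],[0,0,25],[0,0,28]],"grip":[1,1,1,1,1,1,1,1]}'
python3 - <<'E'
from cell import r
from h import *
plan(r.sense(),(.570,.050,.29),45)
E
```

```text
t: 0.95
position: [0.3519, 0.2989, 0.2909]
orientation: [1.197, 2.905, 0.0]
ft_force: [0.9, 0.4, 0.1]
finger_gap: 0.998
pos [0.3519 0.2989 0.2909] yaw of tool y 45.21169096483491 z [ 0.0001  0.0001 -1.    ] q [ 0.6247  0.034   1.5729 -0.      1.5345 -0.1644] F [0.9491 0.3912 0.1389] t 0.95
dpos [-8.2529 -0.574   0.0223]
45.0  drot [0.0091 0.0025 0.2117]
225.0  drot [  -0.004     0.0143 -179.7883]
```

```bash
python3 -m pendant '{"delta_pos":[[-1.1,-0.08,0],[-2.2,-0.16,0],[-3.4,-0.24,0],[-4.6,-0.32,0],[-5.8,-0.4,0],[-7,-0.48,0],[-8.25,-0.57,0],[-8.25,-0.57,0]],"delta_rot":[[0,0,0],[0,0,0],[0,0,0],[0,0,0],[0,0,0],[0,0,0],[0,0,0],[0,0,0]],"grip":[1,1,1,1,1,1,1,1]}'
python3 - <<'E'
from cell import r
from h import *
plan(r.sense(),(.570,.050,.29),45)
c=r.get_calibration("wrist"); im=r.capture("wrist"); cv2.imwrite("pics/w1.png",im[:,:,::-1])
import pickle; pickle.dump(c,open("w1.pkl","wb"))
print(c["extrinsics"],proj(c,[[.57,.05,.168]]))
E
```

```text
t: 1.75
position: [0.5721, 0.0486, 0.289]
orientation: [-1.198, -2.902, 0.002]
ft_force: [-0.6, 0.9, 0.3]
finger_gap: 1.0
pos [0.5721 0.0486 0.289 ] yaw of tool y 45.137734420138166 z [-0.0024 -0.0007 -1.    ] q [ 0.0213  0.3018  1.2669 -0.0007  1.5753 -0.7665] F [-0.5868  0.8684  0.2815] t 1.75
dpos [ 0.0615 -0.0111 -0.0242]
45.0  drot [-0.1265 -0.0677  0.1377]
225.0  drot [   0.1062   -0.1985 -179.8622]
[[ 0.7052  0.6861  0.1789  0.5209]
 [ 0.709  -0.6815 -0.1812  0.1006]
 [-0.0024  0.2546 -0.967   0.4947]
 [ 0.      0.      0.      1.    ]] [[318.4983 186.7338]]
```

View pics/w1.png

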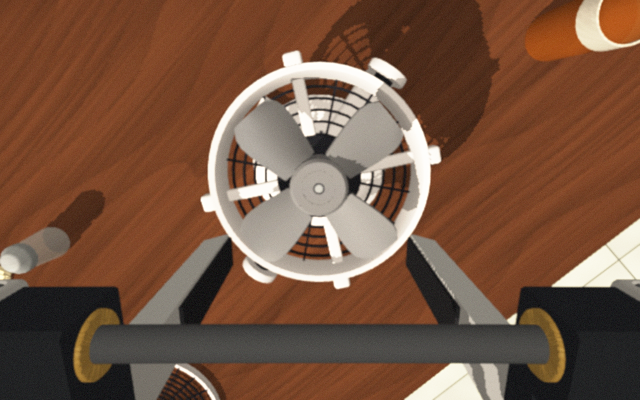

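The wrist view shows the shaft end at (319,188), where I predicted (318.5,186.7). The clips are at about (292,58), (434,155), (209,203) and (342,283), and the blades lie along the image diagonals. Next I'll measure the angles.

Run:
```python
from h import *
import pickle
c=pickle.load(open("w1.pkl","rb")); im=cv2.imread("pics/w1.png")
m=onz(c,(319,188),.168); print("axis",m)
P=np.array([onz(c,p,.122) for p in [(292,58),(434,155),(209,203),(342,283)]]); print("clip centre",P.mean(0))
for p in P: print(np.hypot(*(p-m)[:2]),np.degrees(np.arctan2(*(p-m)[1::-1])))
for rad in (.05,.06,.07):
    a=np.arange(-180,180,2); X=np.column_stack([m[0]+rad*np.cos(np.radians(a)),m[1]+rad*np.sin(np.radians(a)),np.full(len(a),.151)])
    uv=np.round(proj(c,X)).astype(int); px=im[uv[:,1],uv[:,0]].astype(int)
    g=(np.ptp(px,1)<25)&(px.mean(1)>85)&(px.mean(1)<205)
    print(rad,"".join("#" if q else "." for q in g))
    z=(g*np.exp(4j*np.radians(a))).sum(); print(np.degrees(np.angle(z))/4)
```

```text
axis [0.5712 0.0495 0.168 ]
clip centre [0.572  0.0489 0.122 ]
0.12275145177437363 147.62434952524976
0.1226759276845287 57.01917014378999
0.12232656080603191 -122.18792414458319
0.12483245328915514 -32.644382542430755
0.05 ###############..............##############################..................##############################...#...##......###########################.#.##.#..##.......#############
0.9667117987270848
0.06 ##############..................##########################....................#######################............##.......#.#######################.#..#...######......#############
-0.7453043656118691
0.07 ############.....................########################.......................####################........................########################..###.##...#......##############
-0.2571273504086031
```

Blades are at about 0° and clips at 57.4° mod 90, so the turn needed is about −32.5°. The axis is at (0.571, 0.0495). I'll check that the arm has settled, then descend into the gaps.

Run:
```python
from cell import r
from h import *
plan(r.sense(),(.571,.0495,.155),45)
```

```text
pos [0.5708 0.0507 0.2894] yaw of tool y 45.20592476619018 z [-0.0022 -0.0001 -1.    ] q [ 0.0247  0.299   1.2695 -0.0001  1.5752 -0.7643] F [0.3039 0.9842 0.8509] t 1.8
dpos [-0.0289 -0.0124  3.361 ]
45.0  drot [-0.0944 -0.0843  0.2059]
225.0  drot [   0.1323   -0.1482 -179.794 ]
```

```bash
python3 -m pendant '{"delta_pos":[[-0.03,-0.01,0.7],[-0.03,-0.01,1.4],[-0.03,-0.01,2.1],[-0.03,-0.01,2.5],[-0.03,-0.01,2.5],[-0.03,-0.01,2.5],[-0.03,-0.01,2.5],[-0.03,-0.01,2.5]],"delta_rot":[[0,0,0],[0,0,0],[0,0,0],[0,0,0],[0,0,0],[0,0,0],[0,0,0],[0,0,0]],"grip":[1,1,1,1,1,1,1,1]}'
python3 - <<'E'
from cell import r
from h import *
plan(r.sense(),(.571,.0495,.155),45)
im=r.capture("wrist"); cv2.imwrite("pics/w2.png",im[:,:,::-1])
E
```

```text
t: 2.6
position: [0.5709, 0.0518, 0.192]
orientation: [1.191, 2.905, 0.001]
ft_force: [0.5, 0.6, 0.4]
finger_gap: 1.0
pos [0.5709 0.0518 0.192 ] yaw of tool y 45.40703522071101 z [ 0.0017  0.0001 -1.    ] q [ 0.0266  0.3412  1.436   0.      1.3626 -0.7659] F [0.4966 0.5965 0.389 ] t 2.6
dpos [-0.0408 -0.0406  0.9239]
45.0  drot [0.0738 0.0669 0.407 ]
225.0  drot [  -0.1048    0.1157 -179.5929]
```

View pics/w2.png

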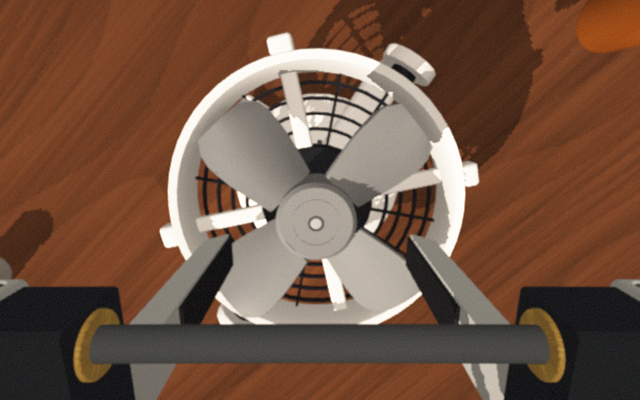

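The shaft end appears at (316,223) between fingertips at (225,240) and (415,240). The fingers line up with the left and right gaps. I'll apply a small correction and go down.

```bash
python3 -m pendant '{"delta_pos":[[-0.04,-0.05,0.15],[-0.04,-0.05,0.3],[-0.04,-0.05,0.45],[-0.04,-0.05,0.6],[-0.04,-0.05,0.75],[-0.04,-0.05,0.9],[-0.04,-0.05,0.9],[-0.04,-0.05,0.9]],"delta_rot":[[0,0,0],[0,0,0],[0,0,0],[0,0,0],[0,0,0],[0,0,0],[0,0,0],[0,0,0]],"grip":[1,1,1,1,1,1,1,1]}'
python3 - <<'E'
from cell import r
from h import *
plan(r.sense(),(.571,.0495,.155),6)
im=r.capture("wrist"); cv2.imwrite("pics/w3.png",im[:,:,::-1])
E
```

```text
t: 3.45
position: [0.5704, 0.049, 0.1549]
orientation: [1.192, 2.907, -0.0]
ft_force: [-0.2, 0.0, -0.0]
finger_gap: 1.0
pos [0.5704 0.049  0.1549] yaw of tool y 45.39750949383761 z [ 0. -0. -1.] q [ 0.0218  0.3695  1.4853 -0.      1.2868 -0.7705] F [-0.2458  0.0325 -0.0393] t 3.45
dpos [-0.003   0.0189 -0.0034]
6.000000000000001  drot [-0.0001  0.0007 39.3975]
186.0  drot [  -0.0009   -0.0002 -140.6025]
```

View pics/w3.png

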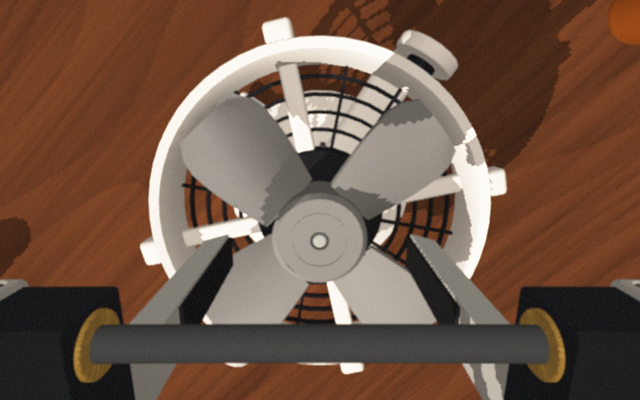

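The fingers are in the gaps with no contact force. I'll turn clockwise seen from above, which is + about tool z, starting with 35°.

```bash
python3 -m pendant '{"delta_pos":[[0,0.02,0],[0,0.02,0],[0,0.02,0],[0,0.02,0],[0,0.02,0],[0,0.02,0],[0,0.02,0],[0,0.02,0]],"delta_rot":[[0,0,5],[0,0,10],[0,0,15],[0,0,20],[0,0,25],[0,0,30],[0,0,35],[0,0,35]],"grip":[1,1,1,1,1,1,1,1]}'
python3 - <<'E'
from cell import r
from h import *
plan(r.sense(),(.571,.0495,.155),6)
import pickle
pickle.dump(r.get_calibration("wrist"),open("w4.pkl","wb"))
im=r.capture("wrist"); cv2.imwrite("pics/w4.png",im[:,:,::-1])
E
```

```text
t: 4.3
position: [0.5711, 0.0496, 0.1552]
orientation: [2.012, 2.412, 0.001]
ft_force: [-0.6, 1.2, -0.6]
finger_gap: 0.995
pos [0.5711 0.0496 0.1552] yaw of tool y 10.318604724883716 z [ 0.0006 -0.     -1.    ] q [ 0.0228  0.3704  1.4833 -0.      1.2873 -0.1573] F [-0.642   1.2228 -0.5821] t 4.3
dpos [-0.0029 -0.0019  0.0046]
6.000000000000001  drot [0.034  0.0051 4.3186]
186.0  drot [  -0.0079    0.0521 -175.6814]
```

View pics/w4.png

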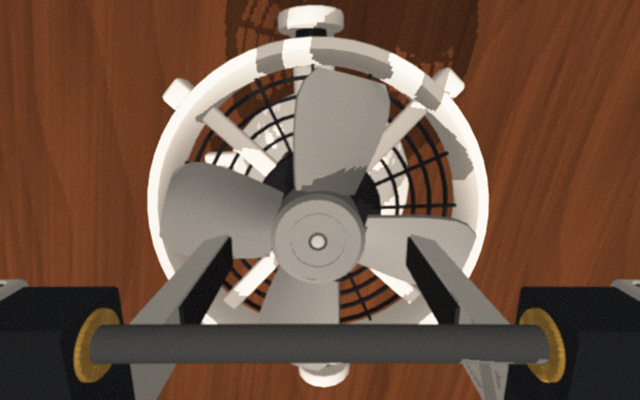

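In this view the blades lie near image-up and image-left. They seem to have turned less than the fingers, so I'll measure the blade angle.

```bash
cat >> h.py <<'E'
def polar(c,im,m,z,rads=(.045,.055,.065,.075)):
    for rad in rads:
        a=np.arange(-180,180,2.5); X=np.column_stack([m[0]+rad*np.cos(np.radians(a)),m[1]+rad*np.sin(np.radians(a)),np.full(len(a),z)])
        uv=np.round(proj(c,X)).astype(int); s="";
        for u,v in uv:
            if not(0<=u<640 and 0<=v<400): s+="?"; continue
            p=im[v,u].astype(int); s+="#" if np.ptp(p)<30 and 85<p.mean()<205 else "."
        print(rad,s)
E
python3 - <<'E'
from h import *
import pickle
c=pickle.load(open("w4.pkl","rb")); im=cv2.imread("pics/w4.png")
print(proj(c,[[.571,.0495,.168]]))
m=onz(c,(318,241),.168);print(m)
polar(c,im,m,.153)
for b in [(348,70),(165,205),(472,232)]:
    p=onz(c,b,.153); print(np.hypot(*(p-m)[:2]),np.degrees(np.arctan2(*(p-m)[1::-1])))
for b in [(178,93),(449,85)]:
    p=onz(c,b,.122); print(np.hypot(*(p-m)[:2]),np.degrees(np.arctan2(*(p-m)[1::-1])))
o=cv2.resize(im[150:330,140:500],None,fx=2.2,fy=2.2,interpolation=cv2.INTER_CUBIC); cv2.imwrite("pics/w4c.png",o)
E
```

```text
[[317.3917 240.5688]]
[0.5714 0.0493 0.168 ]
0.045 #############...........########################...............####################....######.....######################...........#############
0.055 ######...###.....#.......#####################..................#################........#...###.#############################....##############
0.065 #########.........#..#....###########......#....................###.....########.............###.#######################....###.......##########
0.075 ############.....###.#######.........................###########......##########.................#######################.#########..#..#########
0.0957578229404326 90.39752955345232
0.09408820767504952 179.6205518811899
0.09496074187075218 10.452293217872827
0.12246445465462469 147.41593078898674
0.12147458619417416 56.94380245465761
```

View pics/w4c.png

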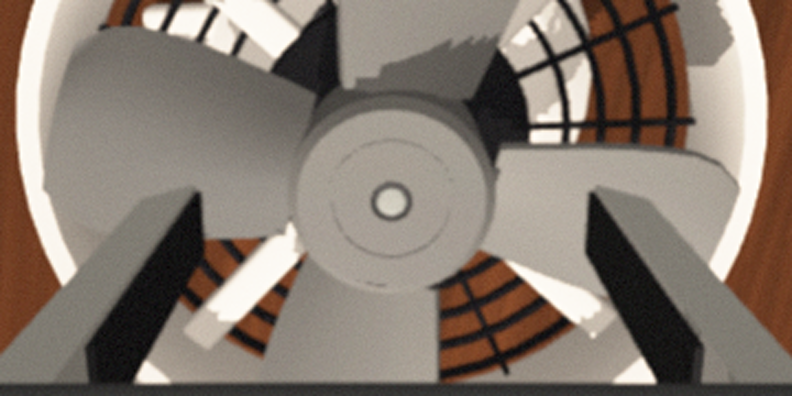

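Run:
```python
from cell import r
from h import *
import pickle
c=pickle.load(open("w4.pkl","rb")); s=r.sense(); M=Ro.from_rotvec(s["orientation"]).as_matrix(); print(s["position"],s["ft_force"],s["moment"],s["t"])
for q in [(8,47,11),(-8,47,11),(8,59.5,11),(-8,59.5,11),(8,-47,11),(-8,-47,11),(8,-59.5,11),(8,47,-25),(8,47,0)]: print(q,proj(c,s["position"]+M@np.array(q)/1000))
for n,(x,y,w,h,f) in dict(scene=(260,130,140,140,4.2),side=(215,110,150,140,4.2)).items():
    im=r.capture(n)[y:y+h,x:x+w,::-1]
    cv2.imwrite(f"pics/{n}5c.png",cv2.resize(im,None,fx=f,fy=f,interpolation=cv2.INTER_CUBIC))
```

```text
[0.571  0.0496 0.1551] [-0.5301 -0.5873  0.1648] [-0.038   0.0335 -0.0048] 4.35
(8, 47, 11) [[391.4727 214.9301]]
(-8, 47, 11) [[390.265  238.6051]]
(8, 59.5, 11) [[411.1607 214.8775]]
(-8, 59.5, 11) [[409.6038 238.5618]]
(8, -47, 11) [[243.6906 215.356 ]]
(-8, -47, 11) [[245.0954 239.0183]]
(8, -59.5, 11) [[224.0116 215.4169]]
(8, 47, -25) [[404.6834 234.266 ]]
(8, 47, 0) [[395.0551 220.1745]]
```

View pics/scene5c.png

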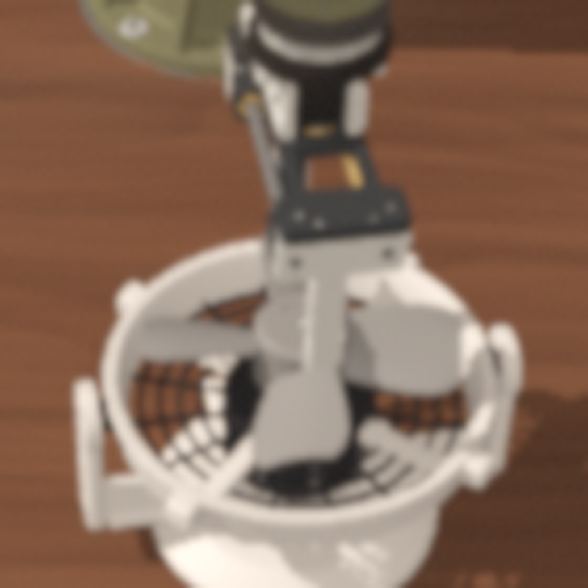

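View pics/side5c.png

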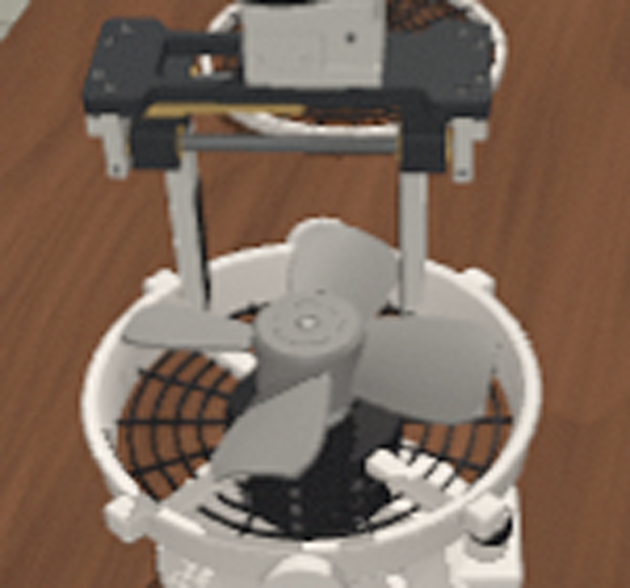

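The fingers have passed over the blades. In the wrist view the tips are at about (408,236), which fits tips well behind where I assumed. I'll check this against the other two cameras.

Run:
```python
from cell import r
from h import *
s=r.sense(); M=Ro.from_rotvec(s["orientation"]).as_matrix()
for n,(x,y,w,h,f) in dict(scene=(260,130,140,140,4.2),side=(215,110,150,140,4.2)).items():
    c=r.get_calibration(n)
    for q in [(0,53,11),(0,53,-28),(0,-53,11),(0,-53,-28)]: print(n,q,(proj(c,s["position"]+M@np.array(q)/1000)[0]-[x,y])*f)
```

```text
scene (0, 53, 11) [318.8774 415.1405]
scene (0, 53, -28) [322.0715 367.5066]
scene (0, -53, 11) [285.1179 288.5674]
scene (0, -53, -28) [287.3575 241.0723]
side (0, 53, 11) [202.6349 352.6204]
side (0, 53, -28) [195.9689 293.3539]
side (0, -53, 11) [411.6925 355.5581]
side (0, -53, -28) [411.1378 296.1816]
```

All three cameras put the real fingertips about 24–28 mm behind the reported TCP, at z about 0.18. The stated geometry has them 11 mm ahead of it. That also explains why the sweep met no resistance. I'll turn back to the gap and go down about 30 mm more, watching the force.

```bash
python3 -m pendant '{"delta_pos":[[0,0,0],[0,0,0],[0,0,0],[0,0,0],[0,0,0],[0,0,0],[0,0,0],[0,0,0]],"delta_rot":[[0,0,-7],[0,0,-14],[0,0,-21],[0,0,-28],[0,0,-35],[0,0,-35],[0,0,-35],[0,0,-35]],"grip":[1,1,1,1,1,1,1,1]}'
python3 -m pendant '{"delta_pos":[[0,0,0.1],[0,0,0.2],[0,0,0.3],[0,0,0.4],[0,0,0.5],[0,0,0.6],[0,0,0.6],[0,0,0.6]],"delta_rot":[[0,0,0],[0,0,0],[0,0,0],[0,0,0],[0,0,0],[0,0,0],[0,0,0],[0,0,0]],"grip":[1,1,1,1,1,1,1,1]}'
python3 - <<'E'
from cell import r
from h import *
plan(r.sense(),(.571,.0495,.125),6)
im=r.capture("wrist"); cv2.imwrite("pics/w6.png",im[:,:,::-1])
n,(x,y,w,h,f)='side',(215,110,150,140,4.2)
im=r.capture(n)[y:y+h,x:x+w,::-1]
cv2.imwrite(f"pics/{n}6c.png",cv2.resize(im,None,fx=f,fy=f,interpolation=cv2.INTER_CUBIC))
E
```

```text
t: 5.25
position: [0.5709, 0.0496, 0.1548]
orientation: [1.195, 2.905, 0.0]
ft_force: [0.2, -0.9, -0.1]
finger_gap: 1.004
t: 6.05
position: [0.5709, 0.0496, 0.1308]
orientation: [-1.192, -2.906, -0.0]
ft_force: [-0.1, 0.3, -0.5]
finger_gap: 1.003
pos [0.5709 0.0496 0.1308] yaw of tool y 45.392963833530075 z [-0.0001  0.     -1.    ] q [ 0.0228  0.3929  1.5111  0.      1.2376 -0.7695] F [-0.1216  0.3418 -0.5244] t 6.05
dpos [-0.0034 -0.0009  0.1451]
6.000000000000001  drot [-0.0024 -0.0034 39.393 ]
186.0  drot [   0.0043   -0.0031 -140.607 ]
```

View pics/w6.png

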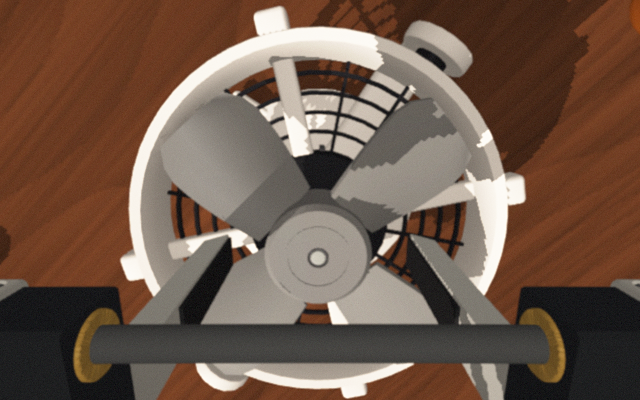

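View pics/side6c.png

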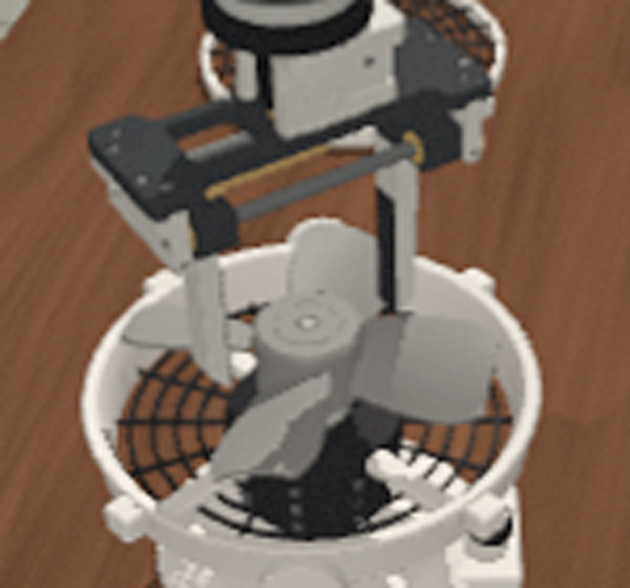

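The fingers are centred in the left and right gaps with tips near z 0.155. I'll go 12 mm deeper and then sweep.

```bash
python3 -m pendant '{"delta_pos":[[0,0,0.08],[0,0,0.16],[0,0,0.24],[0,0,0.3],[0,0,0.3],[0,0,0.3],[0,0,0.3],[0,0,0.3]],"delta_rot":[[0,0,0],[0,0,0],[0,0,0],[0,0,0],[0,0,4],[0,0,8],[0,0,12],[0,0,16]],"grip":[1,1,1,1,1,1,1,1]}'
python3 - <<'E'
from cell import r
from h import *
plan(r.sense(),(.571,.0495,.119),6)
im=r.capture("wrist"); cv2.imwrite("pics/w7.png",im[:,:,::-1])
E
```

```text
t: 6.95
position: [0.5709, 0.0496, 0.1187]
orientation: [-1.589, -2.71, 0.0]
ft_force: [0.6, -0.7, 0.2]
finger_gap: 1.0
pos [0.5709 0.0496 0.1187] yaw of tool y 29.234475326921853 z [-0.0001 -0.     -1.    ] q [ 0.0228  0.405   1.524  -0.      1.2127 -0.4875] F [ 0.5577 -0.7086  0.2294] t 6.95
dpos [-0.0035  0.0012 -0.0087]
6.000000000000001  drot [-0.0058 -0.0014 23.2345]
186.0  drot [   0.0019   -0.0081 -156.7655]
```

View pics/w7.png

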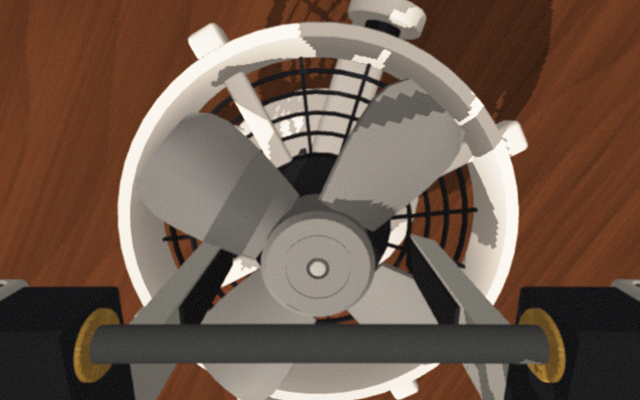

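The blades now follow the fingers. Clip (208,40) has moved in the image while blade (390,130) has not. I'll continue to a yaw of about 7°.

```bash
python3 -m pendant '{"delta_pos":[[0,0,0],[0,0,0],[0,0,0],[0,0,0],[0,0,0],[0,0,0],[0,0,0],[0,0,0]],"delta_rot":[[0,0,4],[0,0,8],[0,0,12],[0,0,16],[0,0,19],[0,0,22],[0,0,22],[0,0,22]],"grip":[1,1,1,1,1,1,1,1]}'
python3 - <<'E'
from cell import r
from h import *
plan(r.sense(),(.571,.0495,.119),6)
c=r.get_calibration("wrist"); im=r.capture("wrist")[:,:,::-1]; cv2.imwrite("pics/w8.png",im)
print(proj(c,[.571,.0495,.168]))
polar(c,im,(.571,.0495),.153)
for a in range(-33,300,90):
    print(a,"blade",proj(c,[.571+.094*np.cos(np.radians(a)),.0495+.094*np.sin(np.radians(a)),.150]))
E
```

```text
t: 7.8
position: [0.5709, 0.0496, 0.1188]
orientation: [-2.071, -2.362, 0.0]
ft_force: [-0.2, -0.0, -0.8]
finger_gap: 1.0
pos [0.5709 0.0496 0.1188] yaw of tool y 7.524866005856197 z [-0. -0. -1.] q [ 0.0227  0.4049  1.5239 -0.      1.2128 -0.1086] F [-0.2263 -0.0113 -0.79  ] t 7.8
dpos [-0.0024  0.0024 -0.0061]
6.000000000000001  drot [-0.003   0.0008  1.5249]
186.0  drot [  -0.0013   -0.0046 -178.4751]
[[317.3425 268.031 ]]
0.045 ##..........#################......................###################.................####################.............########################
0.055 ####.........#########..................................#############......#####........##################.###.#.###############################
0.065 ...#####.......####....................#....................#####......######............#.###########################.##.######################
0.075 ....#######................#########################..........#......####..................#.###########.#####################################..
-33 blade [[443.1501 353.3253]]
57 blade [[446.0567 113.3206]]
147 blade [[169.1458 135.3925]]
237 blade [[211.6169 368.727 ]]
```

View pics/w8.png

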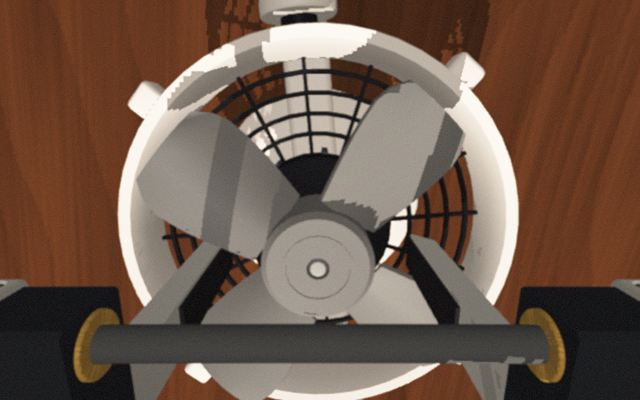

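Blades now nearly cover the motor arms. Tips are at about (437,103) and (163,142), against targets of (446,113) and (169,135). I'll convert those to angles.

Run:
```python
from cell import r
from h import *
c=r.get_calibration("wrist")
def A(u,v,z):
    p=onz(c,(u,v),z)-[.571,.0495,0]; return (round(np.hypot(p[0],p[1]),4),round(np.degrees(np.arctan2(p[1],p[0])),1))
print("clips",[A(*q,.122) for q in [(147,99),(467,70)]])
# blade: ccw edge high (.16), cw edge low (.142)
for z1,z2 in((.163,.140),(.160,.145)): print("R ccw/cw",A(402,82,z1),A(466,132,z2)," L ccw/cw",A(138,182,z1),A(200,112,z2))
```

```text
clips [(np.float64(0.1217), np.float64(147.3)), (np.float64(0.1229), np.float64(57.0))]
R ccw/cw (np.float64(0.0922), np.float64(74.2)) (np.float64(0.0978), np.float64(46.9))  L ccw/cw (np.float64(0.0922), np.float64(161.2)) (np.float64(0.093), np.float64(136.8))
R ccw/cw (np.float64(0.0927), np.float64(73.9)) (np.float64(0.0964), np.float64(47.9))  L ccw/cw (np.float64(0.0933), np.float64(162.0)) (np.float64(0.092), np.float64(136.0))
```

The blades are at about 59.5° against 57.2°. I'll turn 2.5° more, back off, and rise.

```bash
python3 -m pendant '{"delta_pos":[[0,0,0],[0,0,0],[0,0,0],[0,0,0],[0,0,0],[0,0,-0.4],[0,0,-0.9],[0,0,-1.4]],"delta_rot":[[0,0,1.2],[0,0,2.5],[0,0,2.5],[0,0,0],[0,0,-2],[0,0,-2],[0,0,-2],[0,0,-2]],"grip":[1,1,1,1,1,1,1,1]}'
python3 -m pendant '{"delta_pos":[[0,0,-0.2],[0,0,-0.4],[0,0,-0.4],[0,0,-0.4],[0,0,-0.4],[0,0,-0.4],[0,0,-0.4],[0,0,-0.4]],"delta_rot":[[0,0,0],[0,0,0],[0,0,0],[0,0,0],[0,0,0],[0,0,0],[0,0,0],[0,0,0]],"grip":[1,1,0,-0.57,-0.57,-0.57,-0.57,-0.57]}'
python3 - <<'E'
from cell import r
from h import *
plan(r.sense(),(.571,.0495,.19),6)
c=r.get_calibration("wrist"); im=r.capture("wrist")[:,:,::-1]; cv2.imwrite("pics/w9.png",im)
E
```

```text
t: 8.65
position: [0.5708, 0.0497, 0.1755]
orientation: [-2.031, -2.396, 0.0]
ft_force: [-0.3, 0.1, -0.8]
finger_gap: 1.0
t: 9.45
position: [0.5709, 0.0496, 0.1907]
orientation: [-2.032, -2.396, 0.0]
ft_force: [0.5, -0.5, 0.1]
finger_gap: 0.525
pos [0.5709 0.0496 0.1907] yaw of tool y 9.39792604516545 z [-0.0002 -0.     -1.    ] q [ 0.0228  0.3429  1.4368  0.      1.3622 -0.1412] F [ 0.4573 -0.5254  0.0698] t 9.45
dpos [-0.0035  0.0029  0.017 ]
6.000000000000001  drot [-0.0122 -0.0015  3.3979]
186.0  drot [   0.0024   -0.0189 -176.6021]
```

View pics/w9.png

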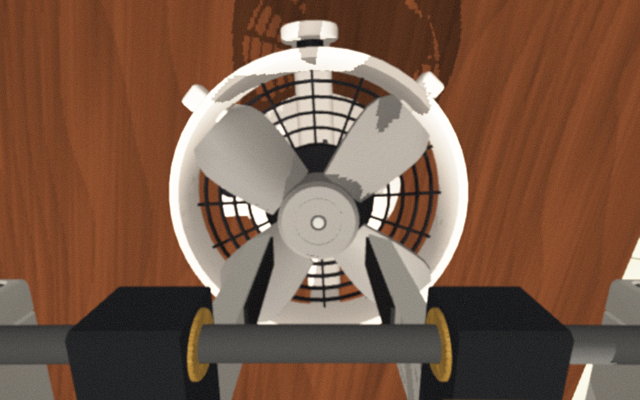

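Each visible blade is now in line with its clip: blade (405,120) with clip (432,87), and blade (215,130) with clip (195,97). The motor arms are hidden. I'll finish closing and come down to just above the hub.

```bash
python3 -m pendant '{"delta_pos":[[0,0,0],[0,0,0],[0,0,0],[0,0,0],[0,0,0.2],[0,0,0.4],[0,0,0.6],[0,0,0.8]],"delta_rot":[[0,0,0],[0,0,0],[0,0,0],[0,0,0],[0,0,0],[0,0,0],[0,0,0],[0,0,0]],"grip":[-0.57,-0.57,-0.57,-0.57,-0.57,-0.57,-0.57,-0.57]}'
python3 - <<'E'
from cell import r
from h import *
plan(r.sense(),(.571,.0495,.19),6)
im=r.capture("wrist"); cv2.imwrite("pics/w10.png",im[:,:,::-1])
n,(x,y,w,h,f)='side',(215,110,150,140,4.2)
im=r.capture(n)[y:y+h,x:x+w,::-1]
cv2.imwrite(f"pics/{n}10c.png",cv2.resize(im,None,fx=f,fy=f,interpolation=cv2.INTER_CUBIC))
E
```

```text
t: 10.3
position: [0.5707, 0.0496, 0.1578]
orientation: [-2.032, -2.396, 0.001]
ft_force: [0.2, 0.7, 0.2]
finger_gap: 0.214
pos [0.5707 0.0496 0.1578] yaw of tool y 9.39610339255503 z [-0.0007 -0.     -1.    ] q [ 0.0228  0.3683  1.48    0.      1.2939 -0.1412] F [0.1869 0.7354 0.2096] t 10.3
dpos [-0.0036  0.006  -0.8057]
6.000000000000001  drot [-0.0388 -0.0045  3.3961]
186.0  drot [   0.0069   -0.0597 -176.6039]
```

View pics/w10.png

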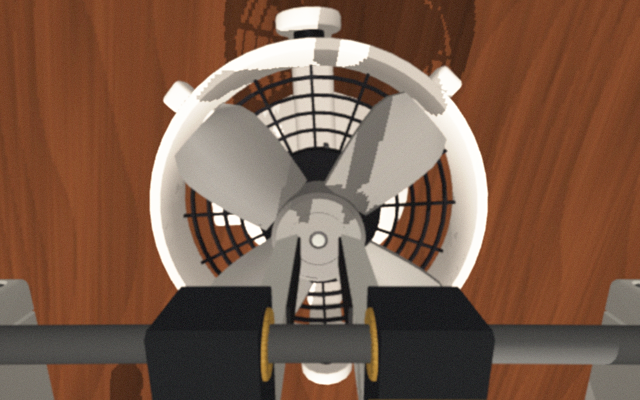

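View pics/side10c.png

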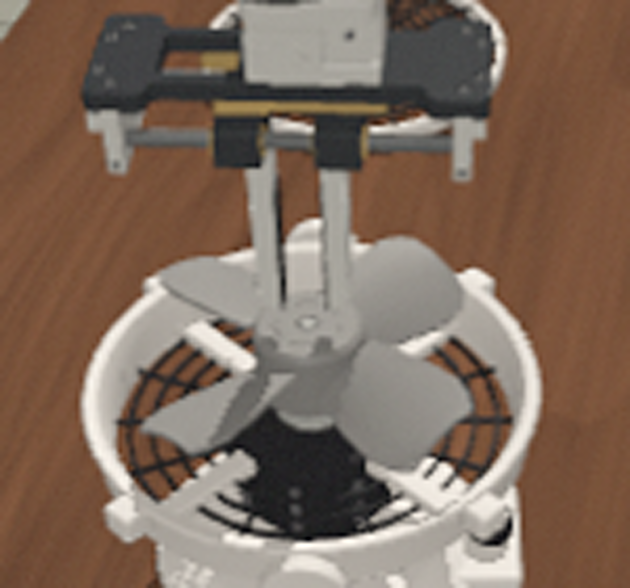

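The fingertips sit on either side of the shaft end (319,240), just above the hub. I'll press down in small steps and watch the force.

```bash
python3 -m pendant '{"delta_pos":[[0,0,0.05],[0,0,0.1],[0,0,0.15],[0,0,0.2],[0,0,0.25],[0,0,0.3],[0,0,0.35],[0,0,0.4]],"delta_rot":[[0,0,0],[0,0,0],[0,0,0],[0,0,0],[0,0,0],[0,0,0],[0,0,0],[0,0,0]],"grip":[-0.57,-0.57,-0.57,-0.57,-0.57,-0.57,-0.57,-0.57]}'
```

```text
t: 11.2
position: [0.5709, 0.0496, 0.1426]
orientation: [2.032, 2.396, -0.0]
ft_force: [-0.4, -0.3, -0.7]
finger_gap: 0.213
```

```bash
python3 -m pendant '{"delta_pos":[[0,0,0.03],[0,0,0.06],[0,0,0.09],[0,0,0.12],[0,0,0.12],[0,0,0.12],[0,0,0.12],[0,0,0.12]],"delta_rot":[[0,0,0],[0,0,0],[0,0,0],[0,0,0],[0,0,0],[0,0,0],[0,0,0],[0,0,0]],"grip":[-0.57,-0.57,-0.57,-0.57,-0.57,-0.57,-0.57,-0.57]}'
python3 - <<'E'
from cell import r
from h import *
n,(x,y,w,h,f)='side',(215,110,150,140,4.2)
im=r.capture(n)[y:y+h,x:x+w,::-1]
cv2.imwrite(f"pics/{n}11c.png",cv2.resize(im,None,fx=f,fy=f,interpolation=cv2.INTER_CUBIC))
E
```

```text
t: 12.0
position: [0.5709, 0.0496, 0.138]
orientation: [-2.032, -2.396, -0.0]
ft_force: [-0.3, -0.3, 0.4]
finger_gap: 0.219
```

View pics/side11c.png

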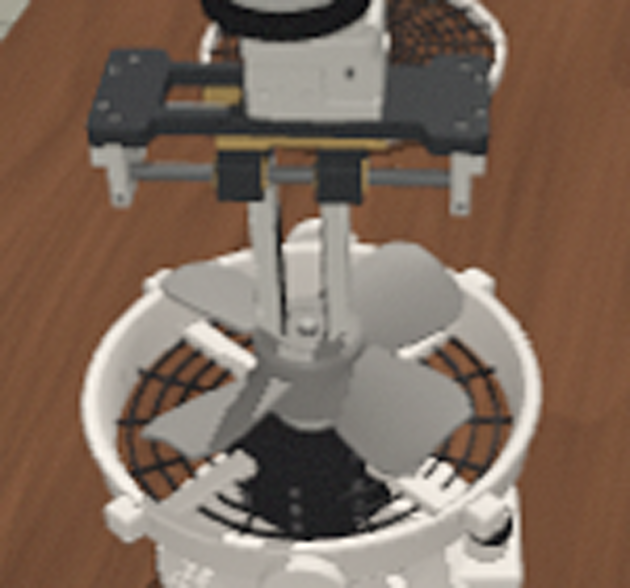

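Little force so far, and the tips are at the hub. I'll continue in 4 mm steps.

```bash
python3 -m pendant '{"delta_pos":[[0,0,0.015],[0,0,0.03],[0,0,0.045],[0,0,0.06],[0,0,0.075],[0,0,0.09],[0,0,0.1],[0,0,0.1]],"delta_rot":[[0,0,0],[0,0,0],[0,0,0],[0,0,0],[0,0,0],[0,0,0],[0,0,0],[0,0,0]],"grip":[-0.57,-0.57,-0.57,-0.57,-0.57,-0.57,-0.57,-0.57]}'
```

```text
t: 12.85
position: [0.5709, 0.0496, 0.1339]
orientation: [2.032, 2.396, 0.0]
ft_force: [0.1, -0.3, 1.1]
finger_gap: 0.213
```

```bash
python3 -m pendant '{"delta_pos":[[0,0,0.015],[0,0,0.03],[0,0,0.045],[0,0,0.06],[0,0,0.075],[0,0,0.09],[0,0,0.1],[0,0,0.1]],"delta_rot":[[0,0,0],[0,0,0],[0,0,0],[0,0,0],[0,0,0],[0,0,0],[0,0,0],[0,0,0]],"grip":[-0.57,-0.57,-0.57,-0.57,-0.57,-0.57,-0.57,-0.57]}'
python3 - <<'E'
from cell import r
from h import *
im=r.capture("wrist"); cv2.imwrite("pics/w12.png",im[:,:,::-1])
n,(x,y,w,h,f)='side',(215,110,150,140,4.2)
im=r.capture(n)[y:y+h,x:x+w,::-1]
cv2.imwrite(f"pics/{n}12c.png",cv2.resize(im,None,fx=f,fy=f,interpolation=cv2.INTER_CUBIC))
E
```

```text
t: 13.65
position: [0.5709, 0.0496, 0.13]
orientation: [2.032, 2.396, 0.0]
ft_force: [1.1, -0.3, 1.2]
finger_gap: 0.216
```

View pics/side12c.png

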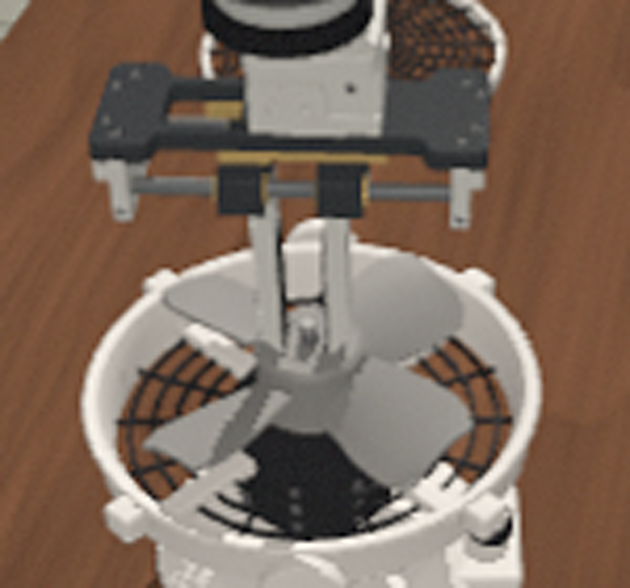

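View pics/w12.png

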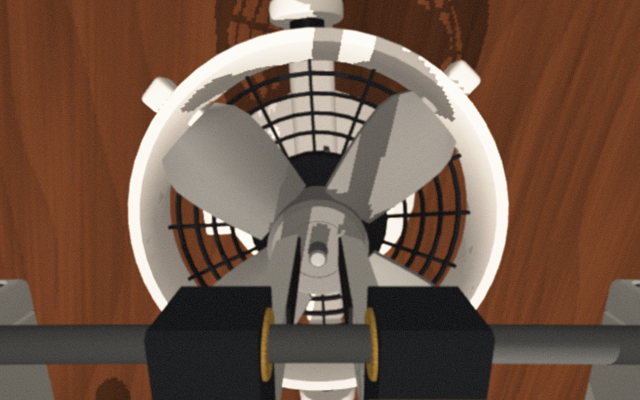

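The hub is descending. The shaft end now stands clear and the blades are about 8 mm lower. I'll continue until the force rises.

```bash
python3 -m pendant '{"delta_pos":[[0,0,0.015],[0,0,0.03],[0,0,0.045],[0,0,0.06],[0,0,0.075],[0,0,0.075],[0,0,0.075],[0,0,0.075]],"delta_rot":[[0,0,0],[0,0,0],[0,0,0],[0,0,0],[0,0,0],[0,0,0],[0,0,0],[0,0,0]],"grip":[-0.57,-0.57,-0.57,-0.57,-0.57,-0.57,-0.57,-0.57]}'
```

```text
t: 14.55
position: [0.571, 0.0496, 0.1276]
orientation: [2.032, 2.396, 0.001]
ft_force: [-1.6, -0.6, 8.3]
finger_gap: 0.215
```

```bash
python3 -m pendant '{"delta_pos":[[0,0,0.01],[0,0,0.02],[0,0,0.03],[0,0,0.04],[0,0,0.05],[0,0,0.05],[0,0,0.05],[0,0,0.05]],"delta_rot":[[0,0,0],[0,0,0],[0,0,0],[0,0,0],[0,0,0],[0,0,0],[0,0,0],[0,0,0]],"grip":[-0.57,-0.57,-0.57,-0.57,-0.57,-0.57,-0.57,-0.57]}'
```

```text
t: 15.35
position: [0.5712, 0.0496, 0.1274]
orientation: [2.031, 2.395, 0.002]
ft_force: [-8.9, -0.9, 23.4]
finger_gap: 0.212
```

It stopped at z 0.1275 with the force rising to 23 N, a hard stop at about the home height. I'll lift off, open, and check.

```bash
python3 -m pendant '{"delta_pos":[[0,0,-0.15],[0,0,-0.5],[0,0,-1],[0,0,-1.7],[0,0,-2.5],[0,0,-3.2],[0,0,-3.8],[0,0,-3.8]],"delta_rot":[[0,0,0],[0,0,0],[0,0,0],[0,0,0],[0,0,0],[0,0,0],[0,0,0],[0,0,0]],"grip":[-0.57,-0.57,-0.57,-0.57,-0.57,-0.57,-0.57,-0.57]}'
python3 - <<'E'
from cell import r
from h import *
c=r.get_calibration("wrist"); im=r.capture("wrist"); cv2.imwrite("pics/w13.png",im[:,:,::-1])
import pickle; pickle.dump(c,open("w13.pkl","wb"))
n,(x,y,w,h,f)='side',(215,110,150,140,4.2)
im=r.capture(n); cv2.imwrite("pics/side13.png",im[:,:,::-1]); im=im[y:y+h,x:x+w,::-1]
cv2.imwrite(f"pics/{n}13c.png",cv2.resize(im,None,fx=f,fy=f,interpolation=cv2.INTER_CUBIC))
C=r.get_calibration(n)
for z in (.154,.156,.160,.166):
  a=np.radians(np.arange(0,360,2)); p=(proj(C,np.column_stack([.5705+.028*np.cos(a),.050+.028*np.sin(a),0*a+z]))-[x,y])*f; print(z,p.min(0),p.max(0))
print("shaft end",(proj(C,[.5705,.05,.168])-[x,y])*f)
E
```

```text
t: 16.15
position: [0.5717, 0.0496, 0.2808]
orientation: [2.03, 2.393, 0.006]
ft_force: [-0.3, 0.9, -0.7]
finger_gap: 0.214
0.154 [250.9105 303.9419] [362.5577 377.3999]
0.156 [250.6437 300.9538] [362.4562 374.3806]
0.16 [250.108  294.9519] [362.2524 368.3142]
0.166 [249.2991 285.8842] [361.9446 359.1451]
shaft end [[305.4738 318.5959]]
```

View pics/side13c.png

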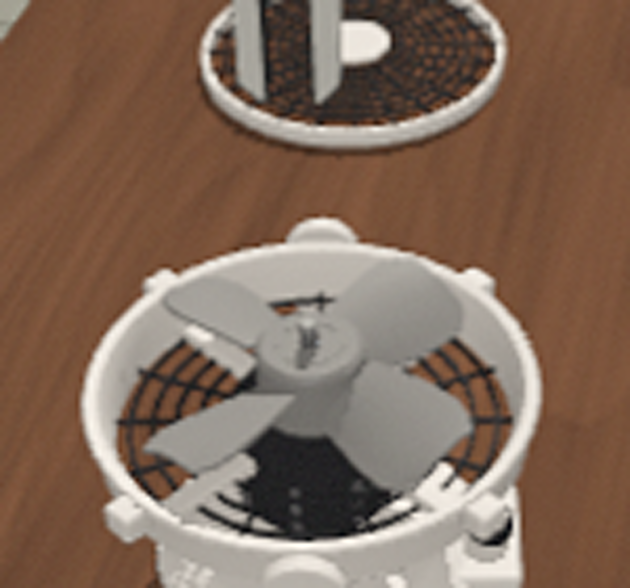

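View pics/w13.png

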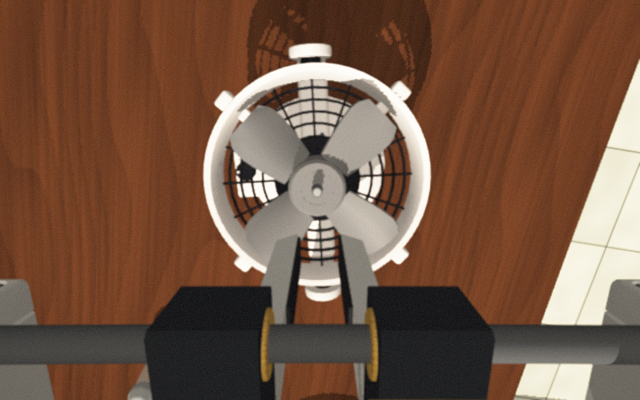

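The shaft end now stands well above the hub in both views. I'll zoom in and check the hub-top ellipse against the shaft end for height, and the blades against the clips for angle.

Run:
```python
from h import *
import pickle
im=cv2.imread("pics/side13.png")[175:215,265:315]; a=cv2.resize(im,None,fx=12,fy=12,interpolation=cv2.INTER_CUBIC)
from cell import r
C=r.get_calibration("side"); t=np.radians(np.arange(0,360,3))
off=None
for z,col in((.154,(0,255,0)),(.158,(0,0,255))):
    p=(proj(C,np.column_stack([.5705+.028*np.cos(t),.050+.028*np.sin(t),0*t+z]))-[265,175])*12+5.5
    cv2.polylines(a,[p.astype(np.int32)],True,col,1)
p=(proj(C,[.5705,.05,.168])-[265,175])*12+5.5; cv2.circle(a,tuple(p[0].astype(int)),4,(255,0,0),-1)
cv2.imwrite("pics/side13z.png",a)
c=pickle.load(open("w13.pkl","rb"))
m=onz(c,(317,191),.168); print(m)
w=cv2.imread("pics/w13.png"); cv2.imwrite("pics/w13z.png",cv2.resize(w[50:290,200:440],None,fx=2.5,fy=2.5,interpolation=cv2.INTER_CUBIC))
polar(c,w,m,.139,(.06,.07,.08))
```

```text
[0.5713 0.0499 0.168 ]
0.06 ..............##################.....####.#.###...###################..........#....#####################.................####################..
0.07 ...#...........##################................###################..................##################...######.#######..###################..
0.08 .#..............#################...............###################.....................#####################################################.#.
```

View pics/side13z.png

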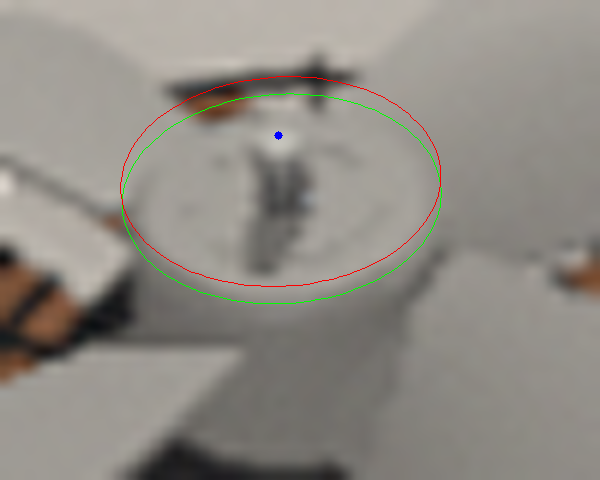

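View pics/w13z.png

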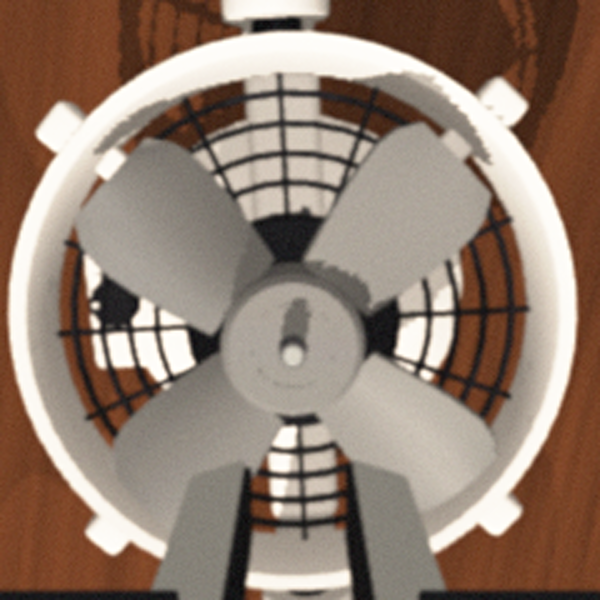

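The hub rim lies on the green ellipse drawn for the home height, and each blade sits over its motor arm, in line with the clips. The arm is clear, so I'm handing in.

Run:
```python
from cell import r
s=r.sense(); print(s["t"],s["position"],s["ft_force"]); print(r.hand_in())
```

```text
16.25 [0.57078751 0.04960347 0.27688566] [0.44106154 0.45749107 0.24722896]
the job is handed in; nothing more can be done
None
```

The propeller is fully home on the shaft with its splines in mesh, as far as my camera and force checks show. I handed the job in at 16.25 s of the 43 s allowed.

- **Turning:** I put the open fingers into two opposite gaps between the blades and turned the propeller about 32° clockwise, until the blades lay over the motor arms. I backed the fingers off before lifting them out.
- **Pressing:** I pressed the hub down in steps of a few millimetres with the fingertips on either side of the shaft. It slid about 14 mm with little force, then met a hard stop at about the home height. The highest wrist force I read was about 25 N, well under the 60 N limit.
- **Last checks:**
  - **Height:** the hub rim lies on the outline drawn for home height, and the shaft end stands clear above the hub.
  - **Angle:** the blades line up with the clips to within a few degrees.
  - **Arm:** it is raised clear, with no contact force.
  - **Other objects:** the arm stayed clear of the bottle, shaker and knob, but I did not measure their positions again at the end.
- **Failed or disagreed:** my first sweep passed over the blades without touching them. All three cameras showed the fingertips about 25 mm behind the reported tool point, not 11 mm ahead of it as stated. I went about 36 mm deeper on the second try, and it turned the propeller.

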